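Pile up the green sample tiles and press their label holder behind the display lip

ROBOT

A 7-joint arm with a two-finger parallel gripper is mounted at the origin on the work surface. World frame = base frame: x ahead of the robot, y to its left, z up, the work surface at z = 0. Lengths are in m, angles in rad, forces in N, time in s.
With the tool pointing down it reaches from about 0.4 to 0.9 m from the base axis. Payload 5.6 kg.
Tool frame: the origin (TCP) lies midway between the tips of the shut fingers; the grasp point (between the pads) lies 19 mm behind it; y points along the fingers, z is the direction in which the jaws open and shut, and the axes are right-handed (so a half turn about y gives the same grasp; the last joint's range is limited). The gripper opens to 92 mm and grips with 3 to 60 N. Pads are 20 mm wide; open, the fingers measure 128 mm over their backs; the gripper's body (75 mm by 189 mm) begins 69 mm behind the grasp point.
Start: joints at [1.297, 0.468, -0.012, 1.603, 0.006, 1.071, -0.056], TCP at [0.149, -0.633, 0.215] pointing down, gripper open.
Joint ranges: [-2.53, 2.53], [-0.31, 2.02], [-1.57, 1.55], [0.28, 2.44], [-1.29, 4.43], [0.15, 1.84], [-2.92, 2.92]. Speed limits (rad/s): [2.57, 2.57, 3.14, 3.14, 3.14, 3.14, 3.14].

INTERFACE

Orientations are given as a 3x3 rotation matrix whose columns are the frame's x, y, z axes.
In Python, from station import env, effector, solver, viewer, workorder, search_frame, tip_of gives the robot as it stands. Calls block until the motion is done:
- env.reach(position, orientation): joint-space move of the TCP to a pose.
- env.movel(position, frame=None, rate=0.15): straight line of the TCP; frame=None keeps the orientation; rate is the mean speed in m/s.
- env.goto_joints(angles): joint-space move.
- effector.release() and effector.grasp(squeeze=None): open the fingers fully, or close them until they stop; squeeze is the grip in N (None keeps the last).
- env.pause(seconds).
- solver.inverse_kinematics(position, orientation): joint angles nearest the present ones, or None.
- env.sense(): the state.
- viewer.read_camera(name): name is "scene" or "top" or "wrist"; returns (picture, depth): 480x640x3 uint8, red, green, blue; 480x640 float32, m along the optical axis (not along the pixel's ray), 0 where there is no reading.
- viewer.camera_info(name): a dict with "intrinsics" (3x3 intrinsics, pixels), "eye" and "rotation" of the camera in the world; the wrist camera has in their place "T_tool_cam" (4x4, takes a point from camera to tool coordinates, whose origin is the TCP and whose axes are the tool frame's). Camera axes: x right, y up, looking along -z (the intrinsics and any distortion apply to the point x, -y, -z); pixel columns grow to the right and rows downward; lengths in m; the calibration is good to about 2 mm. A picture is of the moment at which its call begins: read the wrist's pose just before it. camera_info takes no time and is no camera call.
A pose or a line that the arm cannot do raises env.PlanningError and nothing moves.
- workorder.finish_job(): hands the job in, once; it reports no verdict.
Trained networks look in the newest picture that a camera, given by its name, has taken for a name from the list of things; names that differ only in an ending like _2 or _b are one class to them, and where a whole thing is asked for, a point or a joint stands for the part that bears it (a point fixed in the world has none). Each returns a list of dicts, best first, with "score" (0 to 1); they miss things now and then, are a little off and sometimes report something else, mostly with a low value. They report only what shows in the picture. A call takes as long as a camera call. They do not tell look-alikes from the thing itself.
- search_frame(camera, name): "at" ([x, y, z] in m, in world coordinates, good to about 4 mm: the middle of the surface that is visible of it).
- tip_of(camera, name): "at" ([x, y, z] in m, in world coordinates, good to about 4 mm: a listed point, or the origin of a listed thing).
The state is a dict: "t": time; "joint_positions": joint angles; "joint_velocities": joint speeds; "tau": joint torques, N m; "ee_pos": TCP position; "tcp_rot": TCP orientation; "wrist_force": force on the tool from outside, world axes, zero at the start; "moment": the same for the moment, N m; "gripper_width": finger opening in m.
Only numpy, scipy, OpenCV 4.12 (cv2) and the standard library are available. Lean on these libraries where they do the work, as an engineer would, in place of code of your own. Each camera call takes 0.05 s, during which the arm holds its last target. There are 200 camera calls.

TASK

Stack the two loose green sample tiles squarely on the green tile that already lies on the wooden display riser, leaving that bottom tile where it is, and let go of them. Then take the green label holder out of the rack, push it upright down behind the riser's metal lip, centred in front of the pile, press it fully home against the sprung strip, and finish while still holding it pressed down: do not let go. Leave the orange tile, the orange label holder and the small cream cup alone.

Things in the scene. Friction and masses are not known exactly. Their poses are not given: they have to be found in the camera images.
- tile_a: Loose green-glazed ceramic sample tile, white underneath, 60 x 60 x 10 mm, about 80 g, flat on the table. Origin at the centre of its underside, x and y along its edges, z up. The two loose green tiles are alike; either may go first.
- tile_b: The other loose green tile, same as tile_a.
- tile_base: Green tile of the same kind (60 x 60 x 10 mm), loose on the riser's top, the bottom of the pile. Origin at the centre of its underside; its edges are parallel to the riser's, its +x points away from the lip. Its centre is 75 mm behind the middle of the slot.
- riser: Fixed wooden display riser, 160 mm deep (x), 260 mm wide (y), top 45 mm above the table. Origin on the table; the wood spans x -70 to +90 mm, y +-130 mm. Along its whole front (-x, towards the robot) runs an aluminium lip, inner face at x = -81 mm, its top edge flared outward up to 51 mm above the table, out to x = -92 mm.
- slot (a point): Middle of the mouth of the slot between lip and wood: 11 mm wide (x), open at the top, usable for y within +-126 mm. The point is level with the riser's top (45 mm above the table), at x = -75.5 mm, y = 0 in the riser's frame. Axes as the riser's: the slot runs along y.
- seat (a joint): The red sprung strip lying all along the slot, 248 mm long, 9 mm wide. Value: how far it is pushed down, m; 0 = up, its top 20 mm above the table (25 mm below the riser's top); 0.008 = hard stop, fully home. It starts to yield at about 4 N and needs about 10 N at the stop, and it springs back up when let go.
- tag_green: Green plastic label holder, white card on both faces, both sides alike, 40 g: upright plate 7 mm thick (x), 60 wide (y), 75 tall (z), lowest 4 mm only 4.5 mm thick. Origin: centre of its underside. Stands in a slot of the rack, underside 8 mm above the table, top 53 mm free. Grip it across its thickness in the upper 35 mm; when home, its top is 42 mm above the riser's top, 36 mm above the lip.
- tag_orange: Orange label holder, otherwise the same, in the rack's other slot. Leave it alone.
- rack: Fixed pale wooden rack, 150 (x) x 90 (y) x 30 mm, origin at the centre of its underside, with two slots along y at x = -35 and +35 mm, each 10 mm wide, 22 mm deep.
- tile_orange: Orange-glazed tile, 60 x 60 x 10 mm, loose on the table, origin at the centre of its underside. Leave it alone.
- cup: Small cream coffee cup, 56 mm across, 55 mm tall, with a handle, loose on the table, origin at the centre of its underside. Leave it alone.
Things that resemble listed ones, but are neither listed nor needed, are in the scene too. Leave any blue look-alike of the tile_a alone. What is shaped like the tag_green but pink is not meant.

How it is judged:
On the way, in this order (a step that is already met when the one before it is completed fails the run):
1. both loose green tiles lie squarely on the bottom green tile, let go (horizontal distance between each of tile_a, tile_b and tile_base below 0.006 m and (angle between the x axis of tile_a and the x axis of tile_base, either way round below 0.12 rad or angle between the x axis of tile_a and the y axis of tile_base, either way round below 0.12 rad) and (angle between the x axis of tile_b and the x axis of tile_base, either way round below 0.12 rad or angle between the x axis of tile_b and the y axis of tile_base, either way round below 0.12 rad) and ((z of tile_a in the frame of tile_base between 0.008 and 0.012 m and z of tile_b in the frame of tile_base between 0.018 and 0.022 m) or (z of tile_b in the frame of tile_base between 0.008 and 0.012 m and z of tile_a in the frame of tile_base between 0.018 and 0.022 m)) and z of tile_base in the frame of riser between 0.042 and 0.048 m and distance of tile_base from where it was at the start of the episode below 0.015 m and contact force between the fingers and tile_a below 0.1 N and contact force between the fingers and tile_b below 0.1 N and contact force between the fingers and tile_base below 0.1 N and linear speed of each of tile_a, tile_b, tile_base below 0.02 m/s), for 0.2 s.
2. the green label holder pushes the sprung strip fully down (value of joint seat above 0.006 m and contact force between tag_green and seat above 3 N), for 0.2 s.
At the end, for the whole second after the job is handed in: Both green tiles on the bottom one within 6 mm and 0.12 rad, untouched, at rest; bottom tile within 15 mm of its start. Green holder upright in the slot within 12 mm of the pile's middle, held by the fingers, underside under 14.5 mm up, strip down over 6 of 8 mm with over 3 N (all of step 1 and all of step 2 and x of tag_green in the frame of riser between -0.08 and -0.071 m and y of tag_green in the frame of tile_base between -0.012 and 0.012 m and height (world z) of tag_green below 0.0145 m and angle between tag_green's own z axis and vertical below 0.15 rad and angle between the y axis of tag_green and the y axis of riser, either way round below 0.1 rad and contact force between the fingers and tag_green above 1 N); the arm keeps its last pose, push and grip.
It fails at once if the orange tile is moved by more than 30 mm (distance of tile_orange from where it was at the start of the episode above 0.03 m).
It fails at once if the orange label holder is moved by more than 30 mm (distance of tag_orange from where it was at the start of the episode above 0.03 m).
It fails at once if the small cup is moved by more than 30 mm (distance of cup from where it was at the start of the episode above 0.03 m).
It also fails if it takes over 64 s, if anything falls off the work surface, if the arm or the gripper's body presses on something with over 40 N, if the wrist force passes 120 N, or if a joint passes its speed limit or range.

## Working session

There is one attempt and no reset: what is moved stays moved. The work goes in short steps, each a Python script; the robot and the scene stay as the last script left them, time stands still between calls to the robot, and variables do not carry over. Pictures are saved under pics/ and viewed, about 8 in all and at most 12, crops included, and the job is handed in when it is done.

```bash
ls; mkdir -p pics
python3 - <<'E'
from station import env, effector, solver, viewer, workorder, search_frame, tip_of
import cv2,numpy as np
ims=[]
for c in ("scene","top"):
    p,d=viewer.read_camera(c); cv2.imwrite(f"pics/{c}0.png",p[:,:,::-1]); np.save(f"pics/{c}0d.npy",d)
    i=viewer.camera_info(c); print(c,{k:np.round(v,4).tolist() if not isinstance(v,str) else v for k,v in i.items()})
for n in ("tile_a","tile_base","tag_green","riser","slot","rack","tag_orange","tile_orange","cup"):
    print(n,[(np.round(r["at"],3).tolist(),round(r["score"],2)) for r in tip_of("top",n)])
print(viewer.camera_info("wrist"))
s=env.sense();print(s["t"],s["tcp_rot"])
E
```

```text
pics
scene {'intrinsics': [[529.4914, 0.0, 305.8775], [0.0, 529.4914, 243.2163], [0.0, 0.0, 1.0]], 'eye': [1.2742, -0.7537, 0.9794], 'rotation': [[0.706, -0.4643, 0.5348], [0.7081, 0.478, -0.5197], [-0.0143, 0.7456, 0.6662]]}
top {'intrinsics': [[608.2706, 0.0, 317.0446], [0.0, 608.2706, 241.3046], [0.0, 0.0, 1.0]], 'eye': [0.4549, -0.0291, 1.659], 'rotation': [[-0.0213, 0.9988, -0.0441], [-0.9998, -0.0215, -0.0033], [-0.0043, 0.044, 0.999]]}
tile_a [([0.445, 0.073, 0.004], 0.73), ([0.391, 0.389, -0.002], 0.69), ([0.432, 0.269, -0.002], 0.65), ([0.448, -0.316, -0.004], 0.4)]
tile_base [([0.65, 0.015, 0.042], 0.69)]
tag_green [([0.467, -0.427, -0.002], 0.61), ([0.481, -0.323, 0.006], 0.42)]
riser [([0.65, 0.015, 0.043], 0.15)]
slot [([0.575, 0.015, 0.045], 0.72)]
rack [([0.451, -0.318, 0.0], 0.74)]
tag_orange [([0.413, -0.312, 0.007], 0.47)]
tile_orange [([0.602, 0.344, 0.001], 0.59), ([0.447, 0.074, 0.006], 0.18)]
cup [([0.438, -0.1, 0.0], 0.73)]
{'intrinsics': array([[361.17290629,   0.        , 325.1425354 ],
       [  0.        , 361.17290629, 244.66648005],
       [  0.        ,   0.        ,   1.        ]]), 'T_tool_cam': array([[-1.96432580e-04, -9.55792642e-01, -2.94041471e-01,
        -8.50278488e-02],
       [-1.01977858e-03,  2.94041516e-01, -9.55792105e-01,
        -1.69447956e-01],
       [ 9.99999461e-01,  1.12108485e-04, -1.03245619e-03,
         1.03602652e-03],
       [ 0.00000000e+00,  0.00000000e+00,  0.00000000e+00,
         1.00000000e+00]])}
0.55 [[-9.73508566e-01 -2.88305070e-05  2.28650543e-01]
 [-2.28650544e-01  1.18326947e-05 -9.73508566e-01]
 [ 2.53611935e-05 -1.00000000e+00 -1.81113408e-05]]
```

View pics/top0.png

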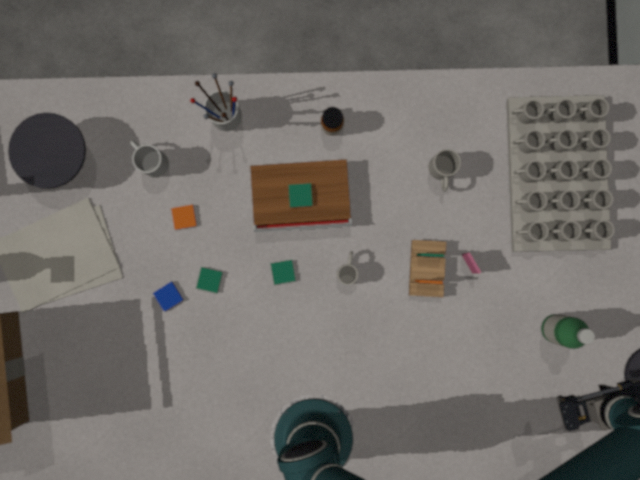

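View pics/scene0.png

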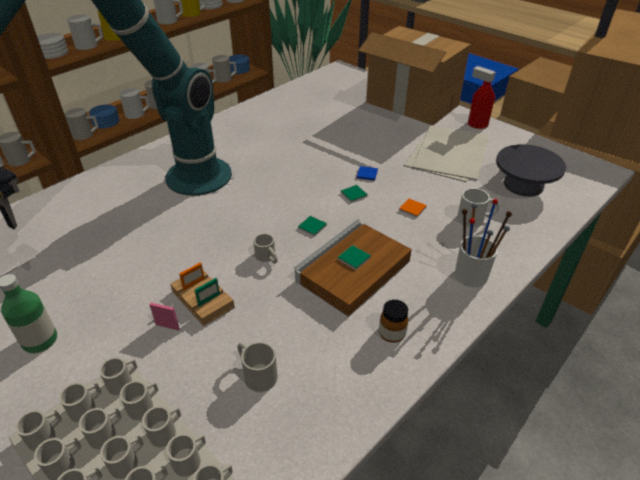

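```bash
cat > h.py <<'E'
from station import env, effector, solver, viewer, workorder, search_frame, tip_of
import cv2, numpy as np
HUE={"green":(65,95),"orange":(5,16),"blue":(100,130),"red":(0,4)}
def R(a):
    c,s=np.cos(a),np.sin(a); return np.array([[s,0,c],[-c,0,s],[0,-1,0.]])
def cam(name,save=None):
    s=env.sense(); p,d=viewer.read_camera(name); i=viewer.camera_info(name)
    if save: cv2.imwrite(f"pics/{save}.png",p[:,:,::-1])
    if name=="wrist":
        T=i["T_tool_cam"]; rot=s["tcp_rot"]@T[:3,:3]; eye=s["ee_pos"]+s["tcp_rot"]@T[:3,3]
    else: rot,eye=np.array(i["rotation"]),np.array(i["eye"])
    return p,d,i["intrinsics"],rot,np.array(eye)
def unproj(uv,z,K,rot,eye):
    uv=np.atleast_2d(uv).astype(float)
    r=np.c_[(uv[:,0]-K[0,2])/K[0,0],-(uv[:,1]-K[1,2])/K[1,1],-np.ones(len(uv))]@rot.T
    return eye+r*((z-eye[2])/r[:,2])[:,None]
def blobs(c,color,z,amin=100,smin=110):
    """colour blobs laid on the plane z: centre x,y, yaw of min-area rect mod 90 deg, sizes, pixel centre, area"""
    p,d,K,rot,eye=c; h=cv2.cvtColor(p,cv2.COLOR_RGB2HSV); lo,hi=HUE[color]
    m=cv2.inRange(h,(lo,smin,40),(hi,255,255)); out=[]
    for k in cv2.findContours(m,cv2.RETR_EXTERNAL,cv2.CHAIN_APPROX_NONE)[0]:
        if cv2.contourArea(k)<amin: continue
        w=unproj(k[:,0],z,K,rot,eye)[:,:2]
        (x,y),sz,an=cv2.minAreaRect((w*1000).astype(np.float32)); an=(an+45)%90-45
        out.append((round(x/1000,4),round(y/1000,4),round(np.radians(an),3),np.round(sz,1).tolist(),k[:,0].mean(0).round().tolist(),cv2.contourArea(k)))
    return sorted(out,key=lambda b:-b[-1])
def st():
    s=env.sense(); print("t %.2f ee %s F %s w %.4f q7 %.2f"%(s["t"],np.round(s["ee_pos"],4),np.round(s["wrist_force"],1),s["gripper_width"],s["joint_positions"][6])); return s
E
python3 - <<'E'
from h import *
c=cam("top")
for z in (.01,.055): 
    for b in blobs(c,"green",z,60): print(z,b)
env.reach([.65,.015,.25],R(0.0)); st()
c=cam("wrist","w1"); 
for b in blobs(c,"green",.055): print(b)
for b in blobs(c,"red",.02): print(b)
E
```

```text
0.01 (0.2706, -0.6948, np.float64(-0.41), [67.1, 73.1], [570.0, 331.0], 456.5)
0.01 (0.655, 0.0198, np.float64(0.055), [57.7, 57.5], [300.0, 195.0], 406.0)
0.01 (0.4301, 0.2713, np.float64(-0.26), [54.7, 54.5], [209.0, 280.0], 373.0)
0.01 (0.4471, 0.071, np.float64(0.162), [54.2, 54.8], [283.0, 272.0], 364.5)
0.055 (0.2756, -0.6767, np.float64(-0.41), [65.3, 71.1], [570.0, 331.0], 456.5)
0.055 (0.6495, 0.0185, np.float64(0.055), [56.1, 55.9], [300.0, 195.0], 406.0)
0.055 (0.4308, 0.2631, np.float64(-0.26), [53.2, 53.0], [209.0, 280.0], 373.0)
0.055 (0.4474, 0.0682, np.float64(0.162), [52.7, 53.3], [283.0, 272.0], 364.5)
t 3.48 ee [0.6501 0.0136 0.2498] F [ 1.  -0.3  0.6] w 0.0919 q7 -0.37
(0.653, 0.0193, np.float64(0.046), [58.9, 59.7], [326.0, 210.0], 3162.0)
(0.4733, 0.0746, np.float64(0.147), [53.5, 52.5], [143.0, 156.0], 2885.0)
(0.4863, -0.3, np.float64(-0.333), [84.9, 10.4], [197.0, 455.0], 229.0)
(0.5755, 0.0157, np.float64(0.043), [6.0, 247.8], [256.0, 199.0], 912.0)
```

View pics/w1.png

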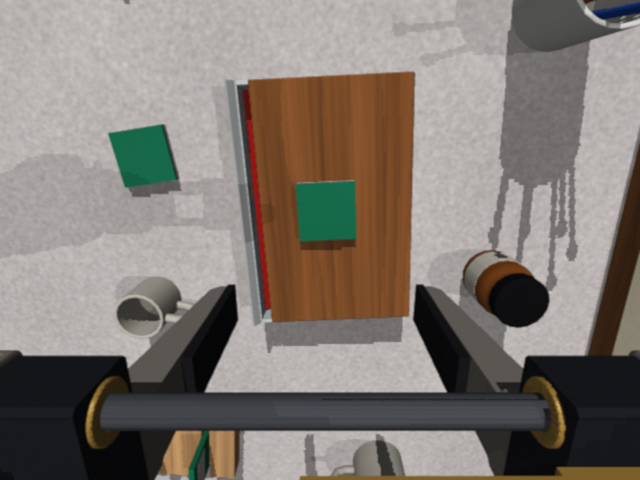

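```bash
cat >> h.py <<'E'
def pick_tile(x,y,a,name):
    env.reach([x,y,.14],R(a)); s=st()
    b=[b for b in blobs(cam("wrist",name),"green",.01,800) if np.hypot(b[0]-x,b[1]-y)<.03]
    print(b); x1,y1,a1=b[0][:3]
    assert 55<min(b[0][3]) and max(b[0][3])<66, "size"
    env.movel([x1,y1,.06],R(a1),rate=.2); env.movel([x1,y1,.003],rate=.1); s=st()
    effector.grasp(20); env.pause(.2); s2=st()
    env.movel([*s2["ee_pos"][:2],.16],rate=.25); st()
E
python3 - <<'E'
from h import *
pick_tile(.447,.071,.16,"w2")
E
```

```text
t 4.47 ee [0.449  0.0709 0.1408] F [ 0.1 -0.3 -0.2] w 0.0920 q7 -0.42
[(0.45, 0.0724, np.float64(0.158), [58.9, 58.8], [324.0, 231.0], 4442.0)]
t 5.79 ee [0.4505 0.0726 0.0035] F [-0.   1.5  0.2] w 0.0919 q7 -0.67
t 6.58 ee [0.45   0.0723 0.0032] F [-1.4 -1.5  4.8] w 0.0596 q7 -0.67
t 7.35 ee [0.4492 0.0717 0.1589] F [-0.1  1.  -1.3] w 0.0595 q7 -0.39
```

```bash
cat >> h.py <<'E'
def place(x,y,a,zt):
    env.reach([x,y,zt+.08],R(a)); env.movel([x,y,zt+.012],R(a),rate=.12); env.pause(.15); s=st()
    e=np.array([x,y])-s["ee_pos"][:2]
    env.movel([x+e[0],y+e[1],zt+.0005],R(a),rate=.04); env.pause(.2); st()
    effector.release(); env.pause(.1); env.movel([x,y,zt+.1],rate=.25); st()
E
python3 - <<'E'
from h import *
place(.6525,.0193,.045,.0585)
c=cam("wrist","w3")
for b in blobs(c,"green",.065,800): print(b)
E
```

```text
t 9.07 ee [0.6532 0.0195 0.0716] F [-0.4  1.2 -0.3] w 0.0595 q7 -0.46
t 9.71 ee [0.6517 0.0191 0.0589] F [-0.4  0.2 -1.2] w 0.0596 q7 -0.46
t 10.99 ee [0.6525 0.0191 0.1591] F [-0.8 -0.1 -1.3] w 0.0918 q7 -0.40
(0.6531, 0.02, np.float64(0.045), [59.0, 59.2], [324.0, 244.0], 5643.0)
```

View pics/w3.png

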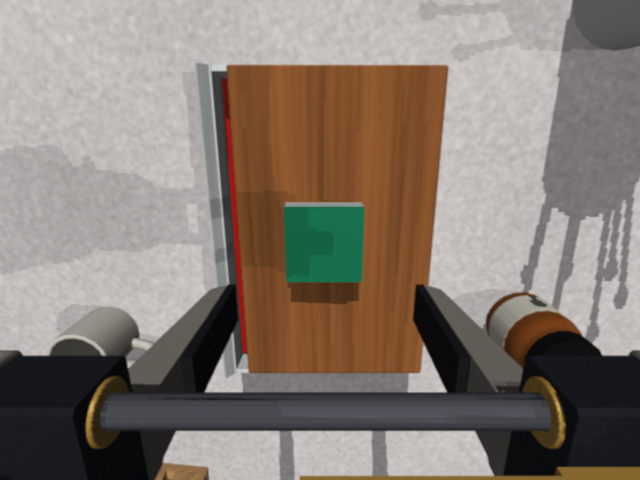

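The second tile sits on the base (pixel 324,244), aligned: centre (0.653, 0.020), yaw 0.045, within 1 mm of the base measurement. Next tile.

Run:
```python
from h import *
pick_tile(.431,.270,-.26,"w4")
place(.6527,.0194,.045,.0685)
c=cam("wrist","w5")
for b in blobs(c,"green",.075,800): print(b)
```

```text
t 12.31 ee [0.432  0.2693 0.1397] F [ 0.7 -0.3  0.1] w 0.0917 q7 -1.25
[(0.433, 0.2728, np.float64(-0.261), [59.3, 59.3], [323.0, 229.0], 4519.0)]
t 13.62 ee [0.4332 0.2732 0.0033] F [ 0.5 -0.4  0.7] w 0.0919 q7 -1.43
t 14.41 ee [0.433  0.2728 0.0032] F [-0.3 -0.3  5.1] w 0.0596 q7 -1.43
t 15.18 ee [0.4325 0.2719 0.1588] F [ 0.9 -0.9 -1.6] w 0.0594 q7 -1.23
t 17.32 ee [0.6534 0.0196 0.0816] F [ 0.1 -0.4 -0.3] w 0.0594 q7 -0.46
t 17.96 ee [0.6519 0.0192 0.0689] F [ 0.7 -0.4 -0.3] w 0.0599 q7 -0.47
t 19.24 ee [0.6527 0.0192 0.169 ] F [-0.1 -0.2  0. ] w 0.0918 q7 -0.40
(0.6533, 0.0186, np.float64(0.045), [59.0, 59.4], [324.0, 245.0], 5624.0)
```

Run:
```python
from h import *
p=cam("scene")[0]; q=cv2.imread("pics/w5.png")
a=cv2.resize(p[200:320,270:430,::-1],(640,480),interpolation=cv2.INTER_CUBIC)
cv2.imwrite("pics/s5.png",np.hstack([cv2.resize(a,(400,300)),cv2.resize(q,(400,300))]))
# go look at the rack
env.reach([.484,-.32,.24],R(0.0)); st()
c=cam("wrist","w6")
for b in blobs(c,"green",.083,60): print("g",b)
for b in blobs(c,"orange",.083,60): print("o",b)
for n in ("tag_green","tag_orange","rack"): print(n,[(np.round(r["at"],3).tolist(),round(r["score"],2)) for r in tip_of("wrist",n)])
```

```text
t 20.77 ee [ 0.4848 -0.3186  0.2398] F [ 0.5  1.1 -0.5] w 0.0919 q7 0.22
g (0.4867, -0.3159, np.float64(-0.074), [68.2, 6.8], [325.0, 223.0], 419.5)
g (0.3371, -0.5643, np.float64(-0.648), [22.4, 38.4], [191.0, 438.0], 284.0)
o (0.4569, -0.307, np.float64(-0.08), [82.1, 126.3], [299.0, 212.0], 10460.5)
tag_green [([0.485, -0.321, 0.007], 0.97), ([0.464, -0.432, -0.002], 0.92)]
tag_orange [([0.415, -0.314, 0.006], 0.61)]
rack [([0.451, -0.319, 0.004], 0.62)]
```

View pics/s5.png

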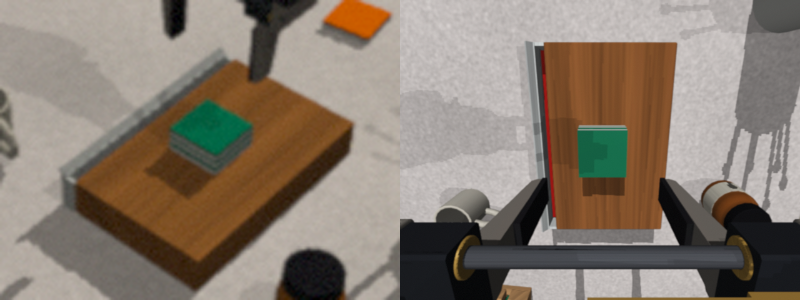

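View pics/w6.png

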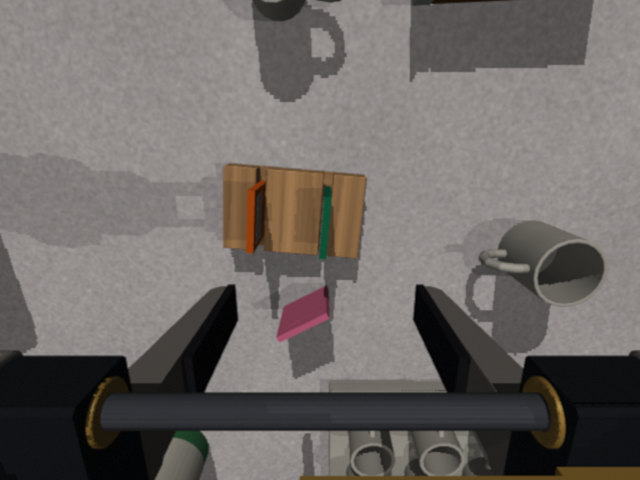

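Run:
```python
from h import *
# riser edges from w3 (TCP pose then: .6525,.0191,.1591, yaw .045)
i=viewer.camera_info("wrist");T=i["T_tool_cam"];Rt=R(.045)
w=unproj([[228,66],[248,373],[447,66],[421,373]],.045,i["intrinsics"],Rt@T[:3,:3],np.array([.6525,.0191,.1591])+Rt@T[:3,3])
ex=np.array([np.cos(.045),np.sin(.045)]);ey=np.array([-ex[1],ex[0]]);b=np.array([.6528,.0193])
print("riser rel base x,y mm",np.round(1000*np.c_[(w[:,:2]-b)@ex,(w[:,:2]-b)@ey],1).tolist())
a=-.075; j=np.array([np.cos(a),np.sin(a)]); t=np.array([.4864,-.320])
o=t+.004*j
env.reach([*o,.145],R(a)); env.movel([*o,.053],rate=.12); s=st()
env.movel([*t,.053],rate=.1); st()
effector.grasp(30); env.pause(.2); s=st()
env.movel([*s["ee_pos"][:2],.16],rate=.15); s=st()
c=cam("wrist","w7"); 
for b in blobs(c,"green",.19,60): print("g",b)
```

```text
riser rel base x,y mm [[-67.8, 128.4], [-69.7, -128.9], [88.3, 128.4], [90.0, -128.9]]
t 22.36 ee [ 0.4911 -0.3205  0.0538] F [ 0.2 -0.8  1.1] w 0.0918 q7 -0.01
t 22.61 ee [ 0.4863 -0.3203  0.0536] F [ 0.4 -0.9 -0.4] w 0.0916 q7 -0.01
t 24.05 ee [ 0.4861 -0.32    0.0529] F [-0.7 -0.6  1.7] w 0.0068 q7 -0.01
t 24.92 ee [ 0.4855 -0.3199  0.1592] F [-0.3  0.9 -0.5] w 0.0064 q7 0.09
g (0.488, -0.3106, np.float64(-0.068), [77.0, 6.8], [326.0, 309.0], 1934.5)
```

View pics/w7.png

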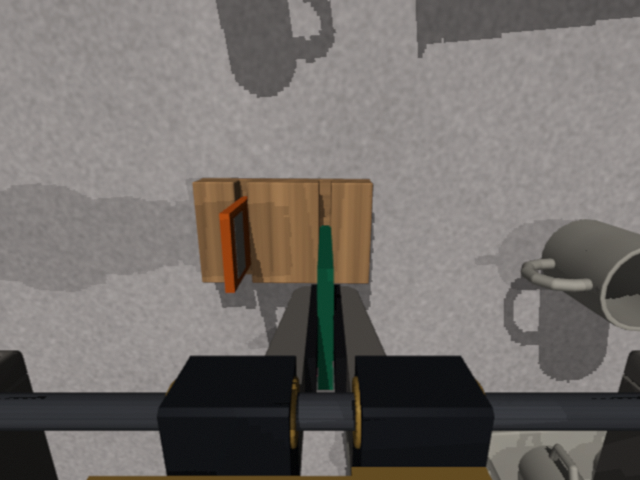

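Run:
```python
from h import *
x,y,a=.5779,.0159,.045
effector.grasp(50)
env.reach([x,y,.17],R(a)); env.movel([x,y,.112],R(a),rate=.15); env.pause(.2); s=st()
e=np.array([x,y])-s["ee_pos"][:2]; g=[x+e[0],y+e[1]]
env.movel([*g,.098],rate=.06); env.pause(.1); st()
for z in (.088,.078,.072):
    env.movel([*g,z],rate=.05); s=st()
    if np.linalg.norm(s["wrist_force"])>12: print("contact"); break
c=cam("wrist","w8")
```

```text
t 27.23 ee [0.5786 0.0159 0.1131] F [-0.3 -0.1 -0.3] w 0.0067 q7 -0.48
t 27.71 ee [0.5772 0.016  0.098 ] F [-0.2 -0.6 -0.9] w 0.0066 q7 -0.50
t 28.06 ee [0.5768 0.0159 0.0875] F [ 0.8 -0.3 -0. ] w 0.0064 q7 -0.50
t 28.41 ee [0.5769 0.0159 0.0776] F [ 1.3 -0.1  0.2] w 0.0066 q7 -0.51
t 28.68 ee [0.577  0.0159 0.0717] F [ 0.1  0.1 -0.4] w 0.0064 q7 -0.52
```

View pics/w8.png

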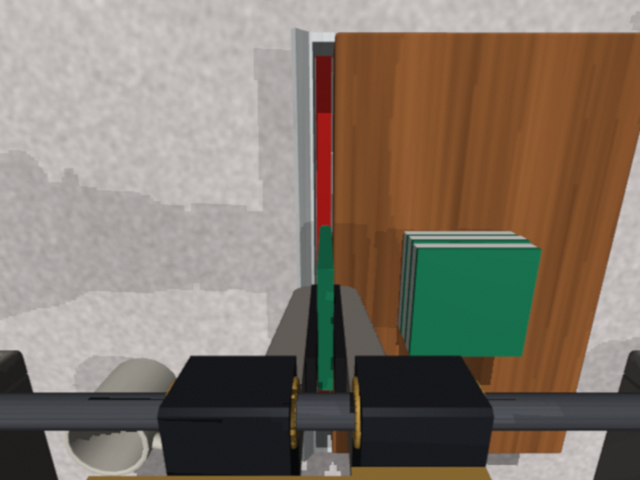

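The holder is in the slot (pixel ~325,300), centred between lip and wood with no contact force, and the pile is intact. Next I press.

Run:
```python
from h import *
g=[.5773,.0159]
for z in (.066,.062,.059,.057,.0555,.054,.0525,.051):
    env.movel([*g,z],rate=.03); env.pause(.15); s=st()
    if s["wrist_force"][2]>22: break
env.pause(.5); st()
```

```text
t 29.23 ee [0.5774 0.0159 0.0661] F [ 0.6  0.2 -0.5] w 0.0068 q7 -0.53
t 29.66 ee [0.5779 0.0161 0.0627] F [-0.2  0.8  4.2] w 0.0066 q7 -0.53
t 30.06 ee [0.5779 0.016  0.0599] F [-1.3 -0.4  7.4] w 0.0065 q7 -0.53
t 30.46 ee [0.5779 0.016  0.0581] F [-1.3 -0.1  8.4] w 0.0066 q7 -0.53
t 30.86 ee [0.5779 0.0161 0.0569] F [-2.8 -0.5 10.5] w 0.0067 q7 -0.54
t 31.26 ee [0.578  0.0161 0.0568] F [-5.2 -1.6 21.4] w 0.0070 q7 -0.54
t 31.66 ee [0.578  0.0161 0.0566] F [-9.9 -2.6 32.8] w 0.0066 q7 -0.54
t 32.16 ee [0.578  0.0161 0.0566] F [-10.3  -2.   32.9] w 0.0065 q7 -0.54
```

Run:
```python
from h import *
env.movel([.5776,.0159,.0541],rate=.03); env.pause(.4); st()
c=cam("wrist","w9")
for b in blobs(c,"green",.075,800): print(b)
p=cam("scene")[0]; q=cv2.imread("pics/w9.png")
a=cv2.resize(p[190:310,260:420,::-1],(400,300),interpolation=cv2.INTER_CUBIC)
cv2.imwrite("pics/s9.png",np.hstack([a,cv2.resize(q,(400,300))]))
```

```text
t 32.81 ee [0.578  0.0161 0.0568] F [-6.1 -1.5 22.1] w 0.0066 q7 -0.54
(0.6528, 0.0191, np.float64(0.045), [60.2, 60.6], [484.0, 311.0], 13812.0)
(0.5795, 0.0187, np.float64(0.042), [8.2, 84.0], [325.0, 309.0], 2337.5)
```

View pics/s9.png

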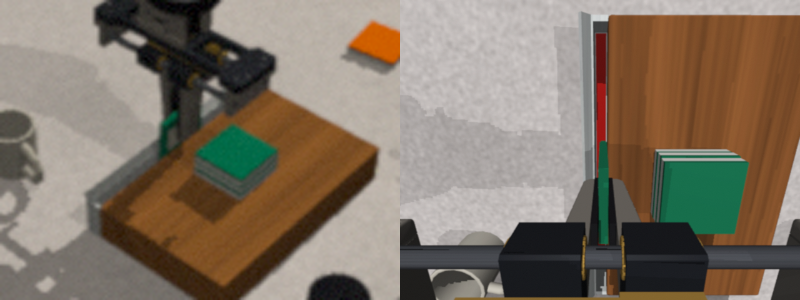

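The pile is square. The holder is upright in the slot and pressed at the stop with 22 N. Handing in.

Run:
```python
from h import *
print(workorder.finish_job()); st()
```

```text
the job is handed in; nothing more can be done
None
the job is handed in; nothing more can be done
```

I stacked both loose green tiles on the bottom tile and released them. Then I took the green holder from the rack, pushed it down behind the riser's lip and pressed the strip to its stop. I handed the job in at about 33 s with the holder still gripped and pressed. No verdict was reported.

My last checks, just before handing in:
- **Pile:** the top tile measured (0.6528, 0.0191) with yaw 0.045. The bottom tile, measured before stacking, was at (0.653, 0.0193) with yaw 0.046, so they agree within about 1 mm. The middle tile also measured within 1 mm when I placed it. I did not re-measure the bottom tile under the stack, but the pictures show all three tiles square.
- **Holder:** the TCP stopped at z = 0.0568, which puts the underside about 12 mm above the table. It had stopped moving down while the force climbed, so the strip is at its hard stop. The steady downward push was 22 N, after a 33 N peak when I first reached the stop.
- **Position:** the gripper held the holder within about 1 mm of the pile's middle line, upright in the slot, with the fingers closed on 6.6 mm.

There was also a sideways force of about 6 N while pressing, so the holder is probably leaning lightly against the slot wall. I saw no sign that the orange tile, orange holder or cup had moved, but I did not measure them at the end.

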